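# Turn the jig cover over, find its hidden pins and hold the spoon stack squeezed

### The arm

A 7-joint arm with a two-finger parallel gripper is mounted at the origin on the work surface. World frame = base frame: x ahead of the robot, y to its left, z up, the work surface at z = 0. Lengths are in m, angles in degrees, forces in N, time in s.
With the tool pointing down it reaches from about 0.425 to 0.875 m from the base axis. Payload 4.7 kg.
Tool frame: the origin (TCP) lies midway between the tips of the shut fingers; the grasp point (between the pads) lies 19 mm behind it; y points along the fingers, x is the direction in which the jaws open and shut, and the axes are right-handed (so a half turn about y gives the same grasp; the last joint's range is limited). The gripper opens to 87 mm and grips with 3 to 60 N. Pads are 19 mm wide; open, the fingers measure 117 mm over their backs; the gripper's body (75 mm by 190 mm) begins 51 mm behind the grasp point.
Start: joints at [0.808, 18.392, -4.016, 83.108, 1.295, 78.541, -3.26], TCP at [0.65, -0, 0.223] pointing down, gripper open.
Joint ranges: [-163.93, 163.93], [-17.29, 119.83], [-79.2, 71.16], [3.27, 140.29], [-89.18, 269.18], [5.43, 117.66], [-154.24, 154.24]. Speed limits (degrees/s): [147.25, 147.25, 180, 180, 180, 180, 180].

### API

Orientations are given as [roll, pitch, yaw] about the fixed x, y, z axes, in that order (R = Rz(yaw) Ry(pitch) Rx(roll)).
In Python, from cell import env gives the robot as it stands.
- The arm moves only by the tool carry_out, never from a script. Its argument "targets" is a list of rows, each a list of 2 entries, a list of its own where there are three numbers: the shift along the tool's x, y, z in mm, then the turn, a rotation vector about the tool's x, y, z in degrees. A call has 1 to 12 rows; each row shifts and turns the commanded pose from where the row before left it, along the tool's axes as they then stand; what a row does not reach is not made up. A row lasts 1/10 s, in which the tool goes at most 50 mm and 8.59 degrees, less where a joint would pass 70% of its speed; a pose out of reach is approached as far as the arm can. A call with a gripper value outside its range is refused whole. "jaw" is the opening, from 0 (shut) to 1 (fully open), set as the call begins (left out, the last holds). The fingers move at their own pace and stop on an object; "squeeze" is the grip in N (left out, the last holds). Time passes only in rows, so rows that do not move let the fingers close. It gives the time, the measured TCP pose, the force and the opening at its end, in the units of the state.
- env.get_obs(): the state, without advancing time (a new reading comes with each control period).
- env.read_camera(name): name is "scene" or "side" or "wrist"; returns the picture (420x560x3 uint8, red, green, blue); there is no depth.
- env.get_calibration(name): a dict with "fx", "fy", "cx", "cy" (pixels), "R" (3x3) and "t" (3): a world point X has camera coordinates R X + t; the wrist camera has in their place "hand_eye" (4x4, takes a point from camera to tool coordinates, whose origin is the TCP and whose axes are the tool frame's). Camera axes: x right, y down, z forward; pixel columns grow to the right and rows downward; lengths in m; the calibration is good to about 2 mm. A picture is of the moment at which its call begins: read the wrist's pose just before it. get_calibration takes no time and is no camera call.
- env.sign_off(): hands the job in, once; it reports no verdict.
Trained networks look in the newest picture that a camera, given by its name, has taken for a name from the list of things; names that differ only in an ending like _2 or _b are one class to them, and where a whole thing is asked for, a point or a joint stands for the part that bears it (a point fixed in the world has none). Each returns a list of dicts, best first, with "p" (0 to 1); they miss things now and then, are a little off and sometimes report something else, mostly with a low value. They report only what shows in the picture. A call takes as long as a camera call. They do not tell look-alikes from the thing itself.
- env.outline_of(camera, label): "mask" (420x560 bool, what is visible of it) and "xy" ([column, row] in pixels, amid what is visible of it).
The state is a dict: "time_s": time; "qpos": joint angles; "joint_velocities": joint speeds; "effort": joint torques, N m; "tool_pos": TCP position; "tool_rot": TCP orientation; "force": force on the tool from outside, world axes, zero at the start; "wrist_torque": the same for the moment, N m; "grip_width": finger opening in m.
Only numpy, scipy, OpenCV 4.12 (cv2) and the standard library are available. Lean on these libraries where they do the work, as an engineer would, in place of code of your own. Each camera call takes 0.05 s, during which the arm holds its last target.

### The job

The spoons in the bundling jig are to be banded. Turn the blue jig cover over so that its bored face is underneath, set it on the tips of the jig's two locating pins a little to one side of its place, and slide it across until it drops onto the pins. Then press it fully down onto the white cheeks and finish holding it pressed down so that I can slip the band on; leave the tub, the spare stack and the counter where they are.

Things in the scene. Friction and masses are not known exactly. Their poses are not given: they have to be found in the camera images.
- cover_center (a point): centre of the loose blue plastic jig cover, a slab 100 (its x) x 60 (its y) x 24 mm (its z), 0.15 to 0.26 kg. Its z points out of the bored face (white pad strip, two round bores), which is up at the start and must end underneath (z straight down); the other face is plain. It fits either way round, and can stand by itself on its 60 x 24 mm end
- cover_bore (a point): mouth of one of the cover's two blind bores, on the bored face at the cover's x = +36 mm; the other is alike at x = -36 mm. Both are 13 mm wide with a 1.5 mm chamfer and 17 mm deep, on the long centre line
- jig_seat (a point): point midway between the two pins of the fixed bundling jig, level with its white cheek tops, 38 mm above the table; z up, x along the line of the pins, y along the spoons. Base 130 (x) x 156 (y) x 10 mm; cheeks 13 to 52 mm either side in x, 30 mm either side in y. The cover's centre is 12 mm above this point when fully down, 18 mm on the unpressed stack, 26 mm on the pin tips
- jig_pin (a point): tip of one of the two steel locating pins, 36 mm from jig_seat along the jig's +x; the other stands 36 mm along -x. Each is 10 mm thick, rises 14 mm above the cheek and has a bullet nose tapering to 3 mm. The tips are 8 mm above the unpressed stack. The spoons reach 70 mm either side along y, bowls to -y, where a low end stop stands 36 mm above the table
- stack_floor (a joint): how far the jig's sprung floor, with the stack of twelve 140 mm wooden spoons lying on it between the cheeks, is pressed down, m: 0 up (stack 6 mm above the cheeks; the cover's weight alone does not press it), 0.006 with the cover down on the cheeks. It pushes up with about 4.5 N at 0 and 10.5 N at 0.006, and lifts the cover again if that is let go
- tub_center (a point): centre of a white open plastic tub of spoons, 120 x 180 x 55 mm; leave alone
- spare_center (a point): centre of a loose counted stack of wooden spoons, 140 mm long, 27 mm wide, 20 mm high; leave alone
- counter_center (a point): centre of a small grey tally counter, 70 x 50 x 35 mm; leave alone
Mind the look-alikes: they are no part of the job. Leave any purple look-alike of the part that bears jig_seat alone.

How it is judged:
By the outcome, as a careful person would: the job done as asked, in the order asked, and still so for the second after the job is handed in, while the arm keeps its last pose, push and grip.
It also fails if it takes over 72 s, if anything falls off the work surface, if the arm or the gripper's body presses on something with over 40 N, if the wrist force passes 120 N, or if a joint passes its speed limit or range.

## Working session

There is one attempt and no reset: what is moved stays moved. The work goes in short steps, Python scripts to look and compute and a tool call to move; the robot and the scene stay as the last step left them, time stands still between calls to the robot, and variables do not carry over. Pictures are saved under pics/ and viewed, and the job is handed in when it is done.

Besides the shell and the picture viewer there is one more tool, called after "Request:" in YAML: its name, and indented under it one key for each argument. carry_out: Moves the arm, as the interface text tells. Its arguments: {"type":"object","properties":{"targets":{"type":"array","items":{"type":"array"}},"jaw":{"type":"number"},"squeeze":{"type":"number"}},"required":["targets"]}

```bash
ls; mkdir -p pics; python3 - <<'E'
from cell import env
import cv2,numpy as np
print(env.get_obs())
for c in ["scene","side","wrist"]:
    im=env.read_camera(c); cv2.imwrite(f"pics/{c}0.png",im[:,:,::-1]); 
    k=env.get_calibration(c); print(c,{a:np.round(b,4).tolist() for a,b in k.items()})
E
```

```text
pics
{'time_s': 0.0, 'qpos': array([ 0.80910635, 18.43999739, -4.01489796, 83.17407336,  1.2958605 ,
       78.54081528, -3.26153105]), 'joint_velocities': array([-0.08064051,  0.01879855, -0.09979511, -0.07251538, -0.01857952,
       -0.05458216,  0.05710351]), 'effort': array([-2.58547143e-04, -4.91284704e+01, -4.03903294e-01, -3.12526345e+01,
       -6.40594075e-02,  4.37659642e-02,  1.61017233e-04]), 'tool_pos': array([ 6.49452048e-01, -7.73038238e-05,  2.21458065e-01]), 'tool_rot': array([-9.00067532e+01,  1.09598372e-01, -1.34195323e-03]), 'force': array([-0.70794683,  0.61508849, -1.03072569]), 'wrist_torque': array([-0.02551743, -0.00909771,  0.00539051]), 'grip_width': 0.0874755818611041}
scene {'fx': 456.395, 'fy': 456.395, 'cx': 285.2087, 'cy': 214.2258, 'R': [[-0.8413, 0.5406, 0.0082], [0.2924, 0.4677, -0.8341], [-0.4547, -0.6993, -0.5515]], 't': [0.4432, -0.0928, 1.3499]}
side {'fx': 386.818, 'fy': 386.818, 'cx': 284.4167, 'cy': 210.1446, 'R': [[0.8176, -0.5755, -0.0179], [-0.3124, -0.4174, -0.8533], [0.4837, 0.7033, -0.5211]], 't': [-0.4378, 0.2384, 0.8184]}
wrist {'fx': 305.1269, 'fy': 305.1269, 'cx': 284.9896, 'cy': 208.2908, 'hand_eye': [[1.0, -0.0004, -0.0003, -0.0006], [0.0001, -0.2653, 0.9642, -0.1632], [-0.0004, -0.9642, -0.2653, 0.0722], [0.0, 0.0, 0.0, 1.0]]}
```

View pics/scene0.png

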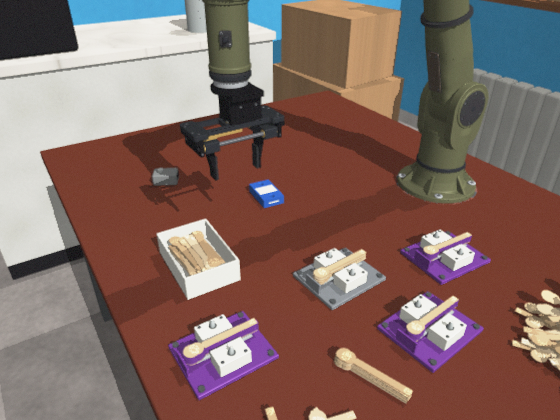

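View pics/side0.png

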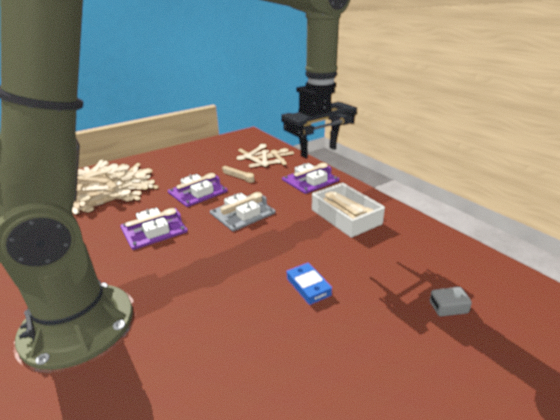

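View pics/wrist0.png

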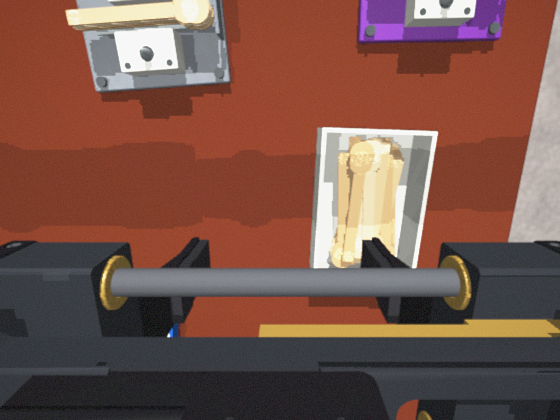

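Jig: grey at scene (340,275); purple ones at (222,350), (430,328), (445,253) are look-alikes. The only blue slab is at scene (266,193) / side (309,283). Next I'll measure.

```bash
cat > h.py <<'E'
import numpy as np,cv2
from scipy.spatial.transform import Rotation as Rn
from scipy.optimize import minimize
from cell import env
def proj(c,P):
    k=env.get_calibration(c); X=np.atleast_2d(P)@np.array(k["R"]).T+np.array(k["t"])
    return np.c_[k["fx"]*X[:,0]/X[:,2]+k["cx"],k["fy"]*X[:,1]/X[:,2]+k["cy"]]
def ray(c,uv):
    k=env.get_calibration(c);R=np.array(k["R"]);o=-R.T@np.array(k["t"])
    d=R.T@np.array([(uv[0]-k["cx"])/k["fx"],(uv[1]-k["cy"])/k["fy"],1]);return o,d
def atz(c,uv,z):
    o,d=ray(c,uv);return o+d*(z-o[2])/d[2]
def wproj(P,pos,rot):
    k=env.get_calibration("wrist");T=np.eye(4);T[:3,:3]=Rn.from_euler("xyz",rot,degrees=True).as_matrix();T[:3,3]=pos
    M=np.linalg.inv(T@np.array(k["hand_eye"]));P=np.atleast_2d(P);X=P@M[:3,:3].T+M[:3,3]
    return np.c_[k["fx"]*X[:,0]/X[:,2]+k["cx"],k["fy"]*X[:,1]/X[:,2]+k["cy"]]
def watz(uv,z,pos,rot):
    k=env.get_calibration("wrist");T=np.eye(4);T[:3,:3]=Rn.from_euler("xyz",rot,degrees=True).as_matrix();T[:3,3]=pos
    M=T@np.array(k["hand_eye"]);d=M[:3,:3]@np.array([(uv[0]-k["cx"])/k["fx"],(uv[1]-k["cy"])/k["fy"],1]);o=M[:3,3]
    return o+d*(z-o[2])/d[2]
def box(sx,sy,z0,z1):
    return np.array([[a*sx/2,b*sy/2,z] for a in(-1,1) for b in(-1,1) for z in(z0,z1)])
def place(B,x,y,yaw):
    c,s=np.cos(yaw),np.sin(yaw);return np.c_[x+c*B[:,0]-s*B[:,1],y+s*B[:,0]+c*B[:,1],B[:,2]]
def hullmask(uv):
    m=np.zeros((420,560),np.uint8);cv2.fillConvexPoly(m,cv2.convexHull(np.round(uv*16).astype(np.int32)),1,shift=4);return m>0
def fitbox(B,masks,x0):
    def cost(p):
        s=0
        for c,m in masks.items():
            h=hullmask(proj(c,place(B,*p)));s+=1-(h&m).sum()/max(1,(h|m).sum())
        return s
    best=None
    for yaw in np.radians(np.arange(0,180,20)):
        r=minimize(cost,[x0[0],x0[1],yaw],method="Nelder-Mead",options=dict(initial_simplex=[[x0[0],x0[1],yaw],[x0[0]+.01,x0[1],yaw],[x0[0],x0[1]+.01,yaw],[x0[0],x0[1],yaw+.2]],xatol=1e-4,fatol=1e-4))
        if best is None or r.fun<best.fun: best=r
    return best
E
python3 - <<'E'
from h import *
np.set_printoptions(precision=4,suppress=True)
ms={}
for lab in ["cover_center","jig_seat","tub_center","spare_center","counter_center"]:
    for c in ["scene","side"]:
        for d in env.outline_of(c,lab)[:5]:
            ys,xs=np.nonzero(d["mask"]);print(lab,c,round(d["p"],2),np.round(d["xy"]),d["mask"].sum(),atz(c,d["xy"],.02)[:2], [xs.min(),xs.max(),ys.min(),ys.max()])
            if lab=="cover_center" and c not in ms: ms[c]=d["mask"]
r=fitbox(box(.1,.06,0,.024),ms,atz("side",(309,283),.02)[:2])
print("cover",r.x,np.degrees(r.x[2]),r.fun)
for c in ms:
    r1=fitbox(box(.1,.06,0,.024),{c:ms[c]},r.x[:2]);print(c,r1.x[:2],np.degrees(r1.x[2]),r1.fun)
a=cv2.imread("pics/scene0.png");b=cv2.imread("pics/side0.png")
g=[cv2.resize(i,(400,300),interpolation=cv2.INTER_CUBIC) for i in (a[230:320,280:400],a[170:215,235:295],b[180:240,200:280],b[255:312,272:348])]
cv2.imwrite("pics/crop1.png",np.vstack([np.hstack(g[:2]),np.hstack(g[2:])]))
E
```

```text
cover_center scene 0.58 [265. 191.] 654 [ 0.4683 -0.1943] [np.int64(249), np.int64(283), np.int64(180), np.int64(207)]
cover_center side 0.91 [308. 285.] 1127 [ 0.4524 -0.2128] [np.int64(287), np.int64(331), np.int64(264), np.int64(304)]
cover_center side 0.27 [348. 208.] 2428 [ 0.7529 -0.02  ] [np.int64(312), np.int64(383), np.int64(185), np.int64(236)]
jig_seat scene 0.91 [225. 353.] 5580 [0.8105 0.2469] [np.int64(169), np.int64(278), np.int64(312), np.int64(399)]
jig_seat scene 0.89 [338. 275.] 3299 [0.5147 0.188 ] [np.int64(294), np.int64(384), np.int64(248), np.int64(308)]
jig_seat scene 0.87 [432. 328.] 4593 [0.4603 0.4006] [np.int64(378), np.int64(482), np.int64(293), np.int64(370)]
jig_seat scene 0.59 [443. 254.] 2687 [0.2668 0.2589] [np.int64(402), np.int64(489), np.int64(232), np.int64(283)]
jig_seat side 0.97 [310. 178.] 1026 [0.7893 0.207 ] [np.int64(282), np.int64(338), np.int64(164), np.int64(193)]
jig_seat side 0.96 [156. 227.] 1674 [0.2542 0.2275] [np.int64(121), np.int64(186), np.int64(209), np.int64(248)]
jig_seat side 0.94 [196. 188.] 1050 [0.441  0.3731] [np.int64
[... 1024 characters left out ...]
x0[1],yaw],method="Nelder-Mead",options=dict(initial_simplex=[[x0[0],x0[1],yaw],[x0[0]+.01,x0[1],yaw],[x0[0],x0[1]+.01,yaw],[x0[0],x0[1],yaw+.2]],xatol=1e-4,fatol=1e-4))
    res = _minimize_neldermead(fun, x0, args, callback, bounds=bounds,
                               **options)
    fsim[j] = func(sim[j])
              ~~~~^^^^^^^^
    fx = function(np.copy(x), *(wrapper_args + args))
  File "h.py", line 31, in cost
    h=hullmask(proj(c,place(B,*p)));s+=1-(h&m).sum()/max(1,(h|m).sum())
               ~~~~^^^^^^^^^^^^^^^
  File "h.py", line 6, in proj
    k=env.get_calibration(c); X=np.atleast_2d(P)@np.array(k["R"]).T+np.array(k["t"])
ValueError: time passes only in moves, steps and waits
```

```bash
sed -i 's/^def proj/_K={}\ndef cal(c):\n    if c not in _K: _K[c]=env.get_calibration(c)\n    return _K[c]\ndef proj/; s/k=env.get_calibration/k=cal/' h.py
python3 - <<'E'
from h import *
np.set_printoptions(precision=4,suppress=True)
print(env.get_obs()["time_s"])
a=cv2.imread("pics/scene0.png");b=cv2.imread("pics/side0.png")
g=[cv2.resize(i,(400,300),interpolation=cv2.INTER_CUBIC) for i in (a[230:320,280:400],a[170:215,235:295],b[180:240,200:280],b[255:312,272:348])]
cv2.imwrite("pics/crop1.png",np.vstack([np.hstack(g[:2]),np.hstack(g[2:])]))
E
```

```text
0.65
```

View pics/crop1.png

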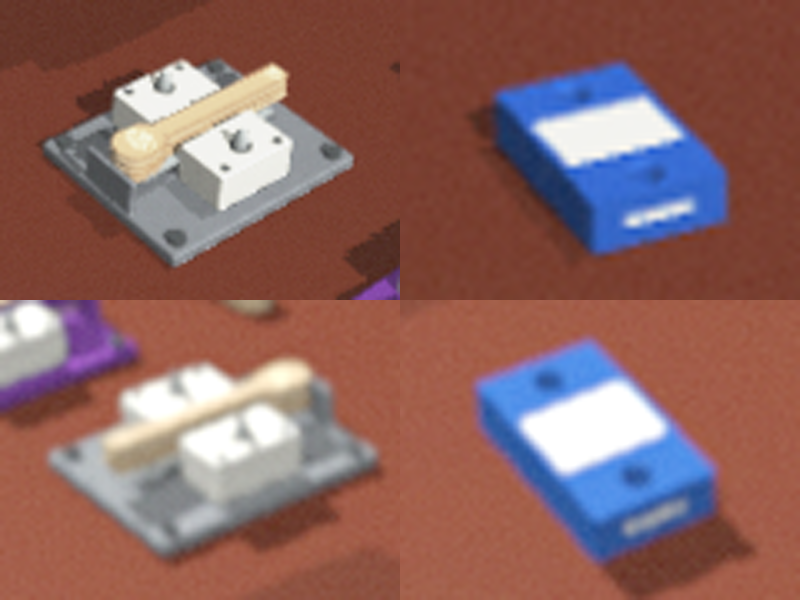

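```bash
python3 - <<'E'
from h import *
np.set_printoptions(precision=4,suppress=True)
for c,P in (("scene",[(329.5,252.5),(351.4,269.6)]),("side",[(236,195.2),(248,206)])):
    A=[atz(c,p,.050)[:2] for p in P];d=A[1]-A[0];print(c,A,(A[0]+A[1])/2,np.linalg.norm(d),np.degrees(np.arctan2(d[1],d[0])))
# base corners at z=.010 (scene crop)
S=[(45,145),(175,262),(352,158)]
Q=[atz("scene",(280+u/3.333,230+v/3.333),.010)[:2] for u,v in S];print(Q,np.linalg.norm(Q[1]-Q[0]),np.linalg.norm(Q[2]-Q[1]),(Q[0]+Q[2])/2,np.degrees(np.arctan2(*(Q[1]-Q[0])[::-1])))
S=[(50,460),(168,552),(377,458)]
Q=[atz("side",(200+u/5,180+(v-300)/5),.010)[:2] for u,v in S];print(Q,np.linalg.norm(Q[1]-Q[0]),np.linalg.norm(Q[2]-Q[1]),(Q[0]+Q[2])/2,np.degrees(np.arctan2(*(Q[1]-Q[0])[::-1])))
E
```

```text
scene [array([0.5079, 0.1472]), array([0.5041, 0.2166])] [0.506  0.1819] 0.0694716896086615 93.08042178143448
side [array([0.4998, 0.2038]), array([0.4964, 0.1262])] [0.4981 0.165 ] 0.07768499614964318 -92.56412564057507
[array([0.5858, 0.125 ]), array([0.5787, 0.2539]), array([0.425 , 0.2412])] 0.12909864998555448 0.15425315258875807 [0.5054 0.1831] 93.15001742458884
[array([0.4178, 0.2246]), array([0.4276, 0.0944]), array([0.5781, 0.1075])] 0.1305602028576757 0.1510546780650935 [0.4979 0.166 ] -85.67413425551081
```

```bash
python3 - <<'E'
from h import *
np.set_printoptions(precision=4,suppress=True)
pos=[.64945,-.00008,.22146];rot=[-90.007,.11,0]
for uv,z in [((97,90),.01),((229,80),.01),((147,53),.052),((317,128),.055),((437,131),.055)]: print("wrist",uv,watz(uv,z,pos,rot)[:2])
o=env.get_obs();print(o["tool_pos"]) 
# gripper tip check: project TCP in scene & side
print(proj("scene",o["tool_pos"]),proj("side",o["tool_pos"]), proj("scene",[0,0,0]),proj("side",[0,0,0]))
# tub top corners scene / side z .055
for c,P in (("scene",[(157,238),(206,222),(239,262),(189,293)]),("side",[(313,206),(341,186),(383,209),(356,231)])):
    print(c,[atz(c,p,.055)[:2] for p in P])
E
```

```text
wrist (97, 90) [0.4318 0.1104]
wrist (229, 80) [0.5845 0.121 ]
wrist (147, 53) [0.5115 0.1405]
wrist (317, 128) [0.6819 0.0684]
wrist (437, 131) [0.8076 0.0653]
[ 0.65   -0.      0.2226]
[[235.2996 170.9119]] [[318.5301 151.3108]] [[435.046  182.8674]] [[ 77.4657 322.8351]]
scene [array([ 0.8068, -0.0945]), array([ 0.6879, -0.0946]), array([0.6914, 0.0771]), array([0.8158, 0.1085])]
side [array([0.6415, 0.007 ]), array([0.7874, 0.0497]), array([ 0.7879, -0.1233]), array([ 0.6512, -0.1571])]
```

Request:
carry_out:
  targets:
    - [[-23,-4,-41],[0,0,0]]
    - [[-23,-4,-41],[0,0,0]]
    - [[-23,-4,-41],[0,0,0]]
    - [[-23,-4,-41],[0,0,0]]
    - [[-23,-4,-41],[0,0,0]]
    - [[-23,-4,-41],[0,0,0]]
    - [[-23,-4,-41],[0,0,0]]
    - [[-23,-4,-41],[0,0,0]]
    - [[0,0,0],[0,0,0]]
  jaw: 1.0

```text
time_s: 1.55
tool_pos: [0.4608, -0.3363, 0.2557]
tool_rot: [-90.3, 0.0, -0.7]
force: [-0.8, 0.1, 0.1]
grip_width: 0.0869
```

```bash
python3 - <<'E'
from h import *
np.set_printoptions(precision=4,suppress=True)
o=env.get_obs();print(o["time_s"],o["qpos"],o["tool_pos"],o["tool_rot"])
im=env.read_camera("wrist");cv2.imwrite("pics/w1.png",im[:,:,::-1])
for d in env.outline_of("wrist","cover_center")[:2]:
    print(d["p"],d["xy"],d["mask"].sum())
    r=minimize(lambda p:1-(lambda h:(h&d["mask"]).sum()/max(1,(h|d["mask"]).sum()))(hullmask(wproj(place(box(.1,.06,0,.024),*p),o["tool_pos"],o["tool_rot"]))),[.464,-.199,1.45],method="Nelder-Mead",options=dict(initial_simplex=[[.464,-.199,1.45],[.474,-.199,1.45],[.464,-.189,1.45],[.464,-.199,1.65]]))
    print(r.x,np.degrees(r.x[2]),r.fun)
E
```

```text
1.55 [24.4979  7.6522  9.7496 92.4433 -1.048  79.8937 33.6114] [ 0.4608 -0.3363  0.2557] [-90.2843   0.0419  -0.7325]
0.68 [288.4, 64.5] 4666
[ 0.4629 -0.1983  1.4596] 83.62948782838515 0.030743664312422148
```

View pics/w1.png

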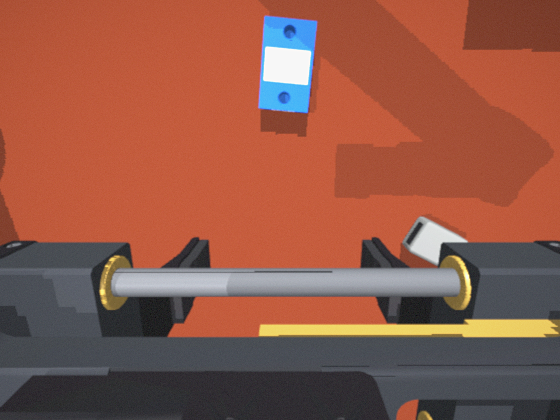

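Request:
carry_out:
  targets:
    - [[0,0,5],[0,5.8,0]]
    - [[0,0,0],[8,0,0]]
    - [[0,0,0],[8,0,0]]
    - [[0,0,0],[8,0,0]]
    - [[0,0,0],[8,0,0]]
    - [[0,0,0],[8,0,0]]
    - [[0,0,0],[8,0,0]]
    - [[0,0,0],[8,0,0]]
    - [[0,0,0],[8,0,0]]
    - [[0,0,0],[8,0,0]]
    - [[0,0,0],[8,0,0]]
    - [[0,0,0],[0,0,0]]

```text
time_s: 2.85
tool_pos: [0.4661, -0.3208, 0.2446]
tool_rot: [-12.8, 0.6, -5.7]
force: [-1.3, -0.5, -1.8]
grip_width: 0.0868
```

```bash
python3 - <<'E'
from h import *
np.set_printoptions(precision=4,suppress=True)
o=env.get_obs();print(o["time_s"],o["qpos"],o["tool_pos"],o["tool_rot"])
im=env.read_camera("side");cv2.imwrite("pics/s2.png",im[:,:,::-1])
E
```

```text
2.85 [ 71.4585  51.2433 -27.2653  68.3762 -36.5515 117.1123  35.6885] [ 0.4661 -0.3208  0.2446] [-12.761    0.629   -5.6745]
```

View pics/s2.png

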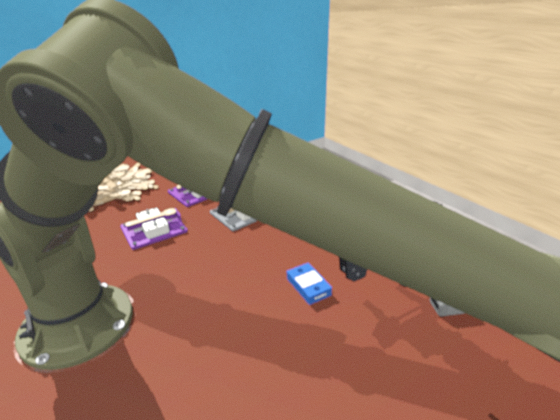

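Request:
carry_out:
  targets:
    - [[0,35,-25],[0,0,0]]
    - [[0,35,-25],[0,0,0]]
    - [[0,35,-25],[0,0,0]]
    - [[0,35,-25],[0,0,0]]
    - [[0,0,0],[0,0,0]]

```text
time_s: 3.4
tool_pos: [0.4759, -0.2042, 0.1172]
tool_rot: [-13.9, 0.9, -5.2]
force: [0.8, 0.0, 0.8]
grip_width: 0.0872
```

```bash
python3 - <<'E'
from h import *
np.set_printoptions(precision=4,suppress=True)
o=env.get_obs();print(o["time_s"],o["qpos"],o["tool_pos"],o["tool_rot"])
im=env.read_camera("scene");cv2.imwrite("pics/s3.png",im[:,:,::-1])
E
```

```text
3.4 [ 68.0508  51.3807 -26.4925  85.3863 -34.1201 100.6866  45.5496] [ 0.4759 -0.2042  0.1172] [-13.8768   0.861   -5.2183]
```

View pics/s3.png

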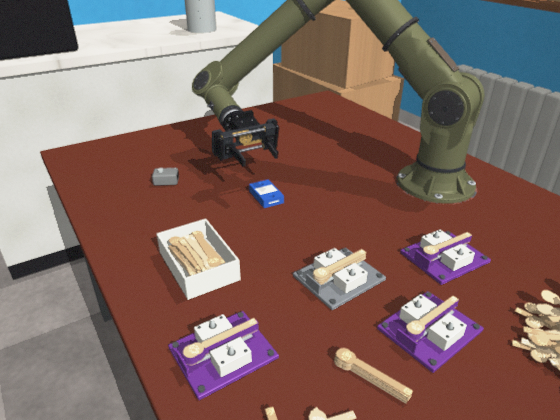

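Request:
carry_out:
  targets:
    - [[0,0,40],[-8,0,0]]
    - [[0,0,40],[-8,0,0]]
    - [[0,0,0],[-8.5,0,0]]
    - [[0,0,0],[-8.5,0,0]]
    - [[0,0,0],[-8.5,0,0]]
    - [[0,0,0],[-8.5,0,0]]
    - [[0,0,0],[-8.5,0,0]]
    - [[0,0,0],[-8.5,0,0]]
    - [[0,0,0],[-8.5,0,0]]
    - [[0,0,0],[-8.5,0,0]]
    - [[0,0,0],[-8.5,0,0]]
    - [[0,0,0],[-8.5,0,0]]

```text
time_s: 4.65
tool_pos: [0.4818, -0.1853, 0.2017]
tool_rot: [-115.2, -0.1, -5.7]
force: [-0.8, 0.1, -0.6]
grip_width: 0.087
```

Request:
carry_out:
  targets:
    - [[0,0,0],[-8.5,0,0]]
    - [[0,0,0],[-8.5,0,0]]
    - [[0,0,0],[-8.5,0,0]]
    - [[0,0,0],[-8.5,0,0]]
    - [[0,0,0],[-8.5,0,0]]
    - [[0,0,0],[-8.5,0,0]]
    - [[0,0,0],[0,0,0]]

```text
time_s: 5.35
tool_pos: [0.4795, -0.1836, 0.1927]
tool_rot: [-165.9, 1.0, -5.6]
force: [-0.5, -0.1, -0.7]
grip_width: 0.0872
```

```bash
python3 - <<'E'
from h import *
np.set_printoptions(precision=4,suppress=True)
o=env.get_obs();print(o["time_s"],o["qpos"],o["tool_pos"],o["tool_rot"])
im=env.read_camera("scene");cv2.imwrite("pics/s4.png",im[:,:,::-1])
E
```

```text
5.35 [  9.259   31.2502 -35.5353 111.7263  70.1666 108.8417 -58.1215] [ 0.4795 -0.1836  0.1927] [-165.8509    0.9621   -5.5743]
```

View pics/s4.png

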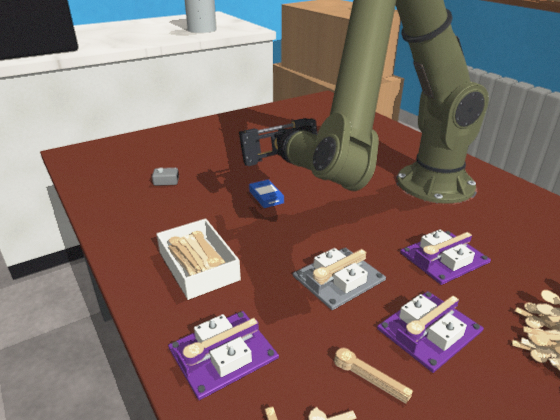

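Request:
carry_out:
  targets:
    - [[0,0,0],[8,0,0]]
    - [[0,0,0],[8,0,0]]
    - [[0,0,0],[8,0,0]]
    - [[0,0,0],[8,0,0]]
    - [[0,0,0],[8,0,0]]
    - [[0,0,0],[8,0,0]]
    - [[0,0,0],[8,0,0]]
    - [[0,0,0],[8,0,0]]
    - [[0,0,0],[7,1,0]]
    - [[-14,30,0],[0,0,0]]
    - [[0,30,0],[0,0,0]]
    - [[0,0,0],[0,0,0]]

```text
time_s: 6.6
tool_pos: [0.4636, -0.1902, 0.1373]
tool_rot: [-94.9, 0.2, -6.8]
force: [-0.7, 0.9, 0.2]
grip_width: 0.0868
```

```bash
cat > st.py <<'E'
from h import *
np.set_printoptions(precision=4,suppress=True)
import sys
def delta(tgt_tcp,tgt_rot):
    o=env.get_obs();R=Rn.from_euler("xyz",o["tool_rot"],degrees=True);T=Rn.from_euler("xyz",tgt_rot,degrees=True)
    print("shift mm",np.round(R.inv().apply(np.array(tgt_tcp)-o["tool_pos"])*1e3,1),"turn",np.round((R.inv()*T).as_rotvec(degrees=True),2))
def show():
    o=env.get_obs();print(o["time_s"],o["qpos"],o["tool_pos"],o["tool_rot"],"F",o["force"],"w",o["grip_width"])
E
python3 - <<'E'
from st import *
show(); delta([.4655,-.182,.004],[-95,0,-6.5])
E
```

```text
6.6 [ 50.192    5.2658 -35.8977 109.9409   8.7639  65.6293   4.0037] [ 0.4636 -0.1902  0.1373] [-94.9044   0.2403  -6.816 ] F [-0.6818  0.8563  0.1614] w 0.08679569517977995
shift mm [  1.5 132.1  19.7] turn [-0.1  -0.29 -0.27]
```

Request:
carry_out:
  targets:
    - [[1,40,20],[0,0,0]]
    - [[0,40,0],[0,0,0]]
    - [[0,30,0],[0,0,0]]
    - [[0,14,0],[0,0,0]]
    - [[0,0,0],[0,0,0]]

```text
time_s: 7.1
tool_pos: [0.467, -0.1795, 0.0118]
tool_rot: [-94.8, 0.3, -6.7]
force: [0.4, 0.1, -0.8]
grip_width: 0.0873
```

```bash
python3 - <<'E'
from st import *
show(); delta([.4655,-.182,.004],[-95,0,-6.5])
E
```

```text
7.1 [ 46.4738  15.5333 -35.0596 116.2383  17.3979  52.0664  -5.1127] [ 0.467  -0.1795  0.0118] [-94.7858   0.3004  -6.6685] F [ 0.4212  0.1284 -0.7599] w 0.08730825606308792
shift mm [-1.2  8.  -2. ] turn [-0.21 -0.14 -0.31]
```

Lower the rest and close.

Request:
carry_out:
  targets:
    - [[-1,7,-2],[0,0,0]]
    - [[0,0,0],[0,0,0]]

```text
time_s: 7.3
tool_pos: [0.466, -0.1821, 0.005]
tool_rot: [-94.8, 0.3, -6.7]
force: [-0.0, -0.2, -1.3]
grip_width: 0.0869
```

Request:
carry_out:
  targets:
    - [[0,0,0],[0,0,0]]
    - [[0,0,0],[0,0,0]]
    - [[0,0,0],[0,0,0]]
    - [[0,0,0],[0,0,0]]
    - [[0,0,0],[0,0,0]]
    - [[0,0,0],[0,0,0]]
  jaw: 0.0
  squeeze: 45

```text
time_s: 7.9
tool_pos: [0.4652, -0.1811, 0.0036]
tool_rot: [-94.7, 0.4, -6.6]
force: [0.2, -0.3, 1.4]
grip_width: 0.0598
```

Request:
carry_out:
  targets:
    - [[0,-20,0],[0,0,0]]
    - [[0,-40,0],[0,0,0]]
    - [[0,-40,0],[0,0,0]]
    - [[0,0,0],[8,0,0]]
    - [[0,0,0],[8,0,0]]
    - [[0,0,0],[8,0,0]]
    - [[0,0,0],[8,0,0]]
    - [[0,0,0],[8,0,0]]
    - [[0,0,0],[8,0,0]]
    - [[0,0,0],[8,0,0]]
    - [[0,0,0],[0,0,0]]

```text
time_s: 9.0
tool_pos: [0.4636, -0.1762, 0.0972]
tool_rot: [-38.4, 0.9, -7.0]
force: [-1.2, -0.4, -3.3]
grip_width: 0.0597
```

Request:
carry_out:
  targets:
    - [[0,0,0],[8,0,0]]
    - [[0,0,0],[8,0,0]]
    - [[0,0,0],[8,0,0]]
    - [[0,0,0],[8,0,0]]
    - [[0,0,0],[0,0,0]]

```text
time_s: 9.5
tool_pos: [0.4646, -0.1717, 0.0975]
tool_rot: [-6.5, 0.9, -6.6]
force: [-0.2, 0.6, -3.3]
grip_width: 0.0598
```

```bash
python3 - <<'E'
from st import *
show()
a=env.read_camera("scene")[:,:,::-1];b=env.read_camera("side")[:,:,::-1]
cv2.imwrite("pics/g1.png",np.hstack([cv2.resize(a[70:220,180:320],(400,430)),cv2.resize(b[180:330,240:380],(400,430))]))
E
```

```text
9.5 [ 73.9144  57.3165 -33.4465  89.4842 -32.958   97.5328  45.3766] [ 0.4646 -0.1717  0.0975] [-6.4783  0.9203 -6.6221] F [-0.2031  0.6261 -3.3341] w 0.059787855724634506
```

View pics/g1.png

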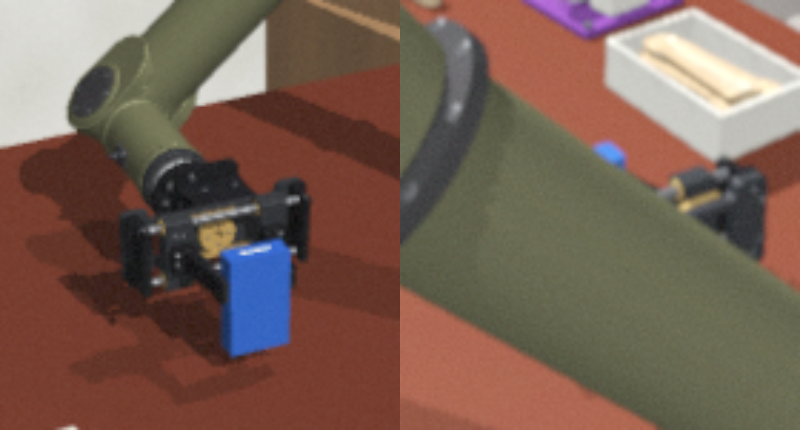

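Request:
carry_out:
  targets:
    - [[10,0,0],[1.7,0,0]]
    - [[10,0,-8],[0,0,0]]
    - [[0,2,-16],[0,0,0]]
    - [[0,0,0],[0,0,0]]

```text
time_s: 10.0
tool_pos: [0.4858, -0.1748, 0.0775]
tool_rot: [-5.2, 0.5, -6.5]
force: [-0.6, 0.3, -3.2]
grip_width: 0.0598
```

Request:
carry_out:
  targets:
    - [[0,0,-2],[0,0,0]]
    - [[0,0,-1],[0,0,0]]
    - [[0,0,0],[0,0,0]]

```text
time_s: 10.3
tool_pos: [0.4861, -0.1758, 0.0759]
tool_rot: [-5.0, 0.4, -6.6]
force: [0.1, -0.4, -2.3]
grip_width: 0.0597
```

Request:
carry_out:
  targets:
    - [[0,0,-2.5],[0,0,0]]
    - [[0,0,-2.5],[0,0,0]]
    - [[0,0,0],[0,0,0]]

```text
time_s: 10.6
tool_pos: [0.4859, -0.1761, 0.0704]
tool_rot: [-5.0, 0.4, -6.6]
force: [-0.0, 0.2, -2.7]
grip_width: 0.0595
```

Request:
carry_out:
  targets:
    - [[0,0,-1.5],[0,0,0]]
    - [[0,0,0],[0,0,0]]

```text
time_s: 10.8
tool_pos: [0.4861, -0.1762, 0.0692]
tool_rot: [-5.0, 0.4, -6.6]
force: [-1.1, 0.1, -2.1]
grip_width: 0.0598
```

Request:
carry_out:
  targets:
    - [[0,0,-1.5],[0,0,0]]
    - [[0,0,0],[0,0,0]]

```text
time_s: 11.0
tool_pos: [0.486, -0.1764, 0.0677]
tool_rot: [-5.0, 0.4, -6.6]
force: [0.0, -0.3, -2.1]
grip_width: 0.0596
```

Request:
carry_out:
  targets:
    - [[0,0,-1.5],[0,0,0]]
    - [[0,0,0],[0,0,0]]

```text
time_s: 11.2
tool_pos: [0.4861, -0.1765, 0.0672]
tool_rot: [-4.9, 0.4, -6.6]
force: [-0.9, 0.3, 1.1]
grip_width: 0.0591
```

Request:
carry_out:
  targets:
    - [[0,0,-1],[0,0,0]]
    - [[0,0,0],[0,0,0]]

```text
time_s: 11.4
tool_pos: [0.4861, -0.1765, 0.0671]
tool_rot: [-4.8, 0.4, -6.6]
force: [-1.7, -0.7, 4.7]
grip_width: 0.0593
```

Request:
carry_out:
  targets:
    - [[0,0,0],[0,0,0]]
    - [[0,0,0],[0,0,0]]
    - [[0,0,0],[0,0,0]]
    - [[0,0,0],[0,0,0]]
    - [[0,-30,0],[0,0,0]]
    - [[0,-45,0],[0,0,0]]
    - [[0,0,45],[0,0,0]]
    - [[0,0,45],[0,0,0]]
    - [[0,0,45],[0,0,0]]
  jaw: 1.0

```text
time_s: 12.3
tool_pos: [0.4798, -0.2393, 0.2074]
tool_rot: [-4.9, 0.5, -6.7]
force: [0.1, -1.0, -0.4]
grip_width: 0.0873
```

```bash
python3 - <<'E'
from st import *
show()
a=env.read_camera("scene")[:,:,::-1]
m=env.outline_of("scene","cover_center")
print([(d["p"],d["xy"],d["mask"].sum()) for d in m])
best=None
for d in m[:1]:
    M=d["mask"];B=box(.024,.06,0,.1)
    for y0 in (-.1,-.2,0):
        s=np.array([.48,-.165,y0]);
        r=minimize(lambda p:1-(lambda h:(h&M).sum()/max(1,(h|M).sum()))(hullmask(proj("scene",place(B,p[0],p[1],p[2]+np.pi/2)))),s,method="Nelder-Mead",options=dict(initial_simplex=[s,s+[.01,0,0],s+[0,.01,0],s+[0,0,.2]]))
        print(r.x,np.degrees(r.x[2]),r.fun)
cv2.imwrite("pics/g2.png",a)
E
```

```text
12.3 [ 74.9098  53.7635 -34.9446  80.0625 -37.3746 108.3799  37.0959] [ 0.4798 -0.2393  0.2074] [-4.9239  0.4574 -6.6777] F [ 0.1201 -0.9502 -0.4457] w 0.08727667275990478
[(0.83, [261.3, 183.5], np.int64(911))]
[ 0.4855 -0.1834 -0.045 ] -2.579710010942951 0.030172413793103425
[ 0.4854 -0.1831  0.0539] 3.089661953686048 0.03131749460043198
[ 0.485  -0.1834  0.0207] 1.1850119200924765 0.027027027027026973
```

View pics/g2.png

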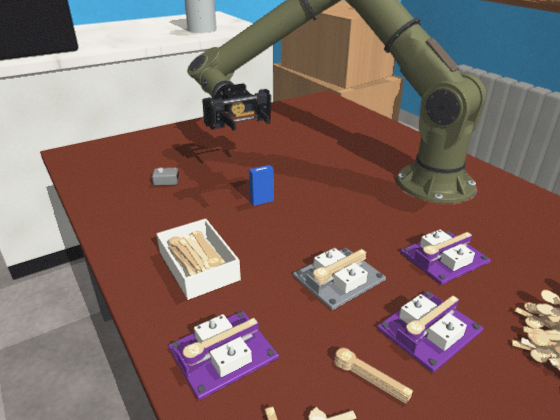

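Request:
carry_out:
  targets:
    - [[5,0,20],[-8.5,0,0]]
    - [[0,0,0],[-8.5,0,0]]
    - [[0,0,0],[-8.5,0,0]]
    - [[0,0,0],[-8.5,0,0]]
    - [[0,0,0],[-8.5,0,0]]
    - [[0,0,0],[-8.5,0,0]]
    - [[0,0,0],[-8.5,0,0]]
    - [[0,0,0],[-8.5,0,0]]
    - [[0,0,0],[-8.5,0,0]]
    - [[0,0,40],[-8.5,0,0]]
    - [[0,0,40],[-8.5,0,0]]
    - [[0,0,40],[-8.5,0,0]]

```text
time_s: 13.6
tool_pos: [0.4996, -0.1196, 0.2289]
tool_rot: [-107.1, 0.1, -6.6]
force: [1.2, 0.6, -1.2]
grip_width: 0.0871
```

Request:
carry_out:
  targets:
    - [[0,-15,20],[-8.5,0,0]]
    - [[0,-15,20],[-8.5,0,0]]
    - [[0,-15,0],[-8.5,0,0]]
    - [[0,0,0],[-8.5,0,0]]
    - [[0,0,0],[0,0,0]]

```text
time_s: 14.1
tool_pos: [0.5047, -0.0607, 0.2479]
tool_rot: [-140.7, 1.0, -6.0]
force: [-0.1, 0.4, -0.6]
grip_width: 0.0874
```

```bash
python3 - <<'E'
from st import *
show()
R=Rn.from_euler("xyz",[-145,0,-6.5],degrees=True)
T=np.array([.4855,-.185,.048])
pre=T-R.apply([0,.09,0]);print(pre);delta(pre,[-145,0,-6.5])
E
```

```text
14.1 [ 15.5043  21.7071 -48.8438  99.265   51.9974 105.0005 -46.4547] [ 0.5047 -0.0607  0.2479] [-140.7141    1.0219   -6.0491] F [-0.0734  0.4284 -0.6153] w 0.08737126589619529
[ 0.4938 -0.1118  0.0996]
shift mm [ -2.8 134.1  81.9] turn [-4.28  1.09 -0.26]
```

Request:
carry_out:
  targets:
    - [[-3,25,40],[-4.3,1,0]]
    - [[0,25,40],[0,0,0]]
    - [[0,40,0],[0,0,0]]
    - [[0,35,0],[0,0,0]]
    - [[0,0,0],[0,0,0]]

```text
time_s: 14.6
tool_pos: [0.4927, -0.1235, 0.1138]
tool_rot: [-145.1, -0.0, -7.7]
force: [0.4, -0.1, 0.4]
grip_width: 0.0871
```

```bash
python3 - <<'E'
from st import *
show()
R=Rn.from_euler("xyz",[-145,0,-6.5],degrees=True)
T=np.array([.4855,-.185,.048])
delta(T,[-145,0,-6.5])
a=env.read_camera("wrist")[:,:,::-1];cv2.imwrite("pics/w3.png",a)
b=env.read_camera("scene")[:,:,::-1];cv2.imwrite("pics/s6.png",cv2.resize(b[60:270,180:460],(800,600)))
E
```

```text
14.6 [ 15.4086  31.1962 -43.4611 108.3815  59.9215  97.2378 -59.1378] [ 0.4927 -0.1235  0.1138] [-145.1398   -0.024    -7.7414] F [ 0.4067 -0.1319  0.4104] w 0.08707807024772105
shift mm [ 1.1 88.4 18.6] turn [ 0.14 -0.73 -1.  ]
```

View pics/w3.png

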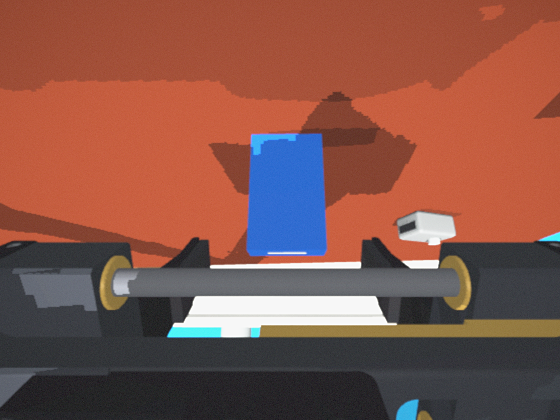

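View pics/s6.png

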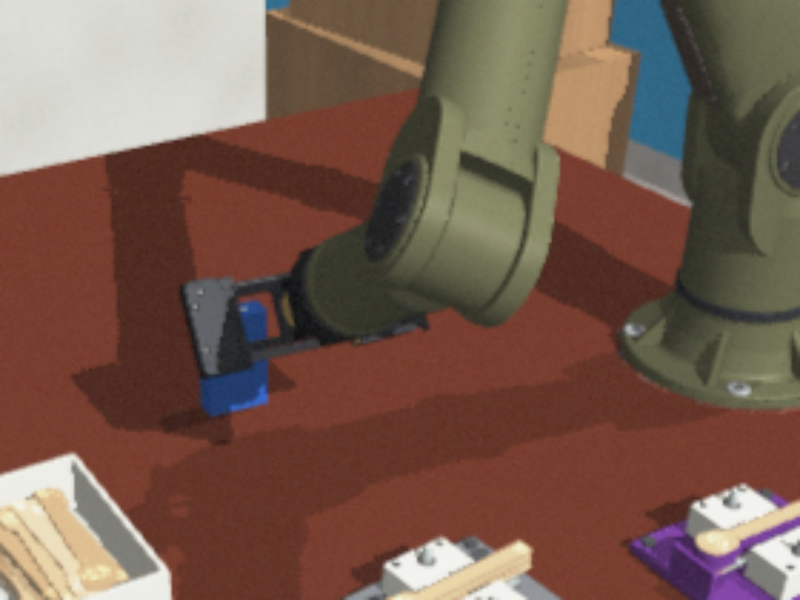

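```bash
python3 - <<'E'
from st import *
o,d=ray("scene",(351.5,173.7))
for x in (.45,.5,.55):
    s=(x-o[0])/d[0]; print(o+d*s)
E
```

```text
[0.45   0.1284 0.2181]
[0.5    0.1834 0.2576]
[0.55   0.2383 0.2971]
```

Request:
carry_out:
  targets:
    - [[1,0,18],[0,-0.7,-1]]
    - [[0,35,0],[0,0,0]]
    - [[0,35,0],[0,0,0]]
    - [[0,12,0],[0,0,0]]
    - [[0,0,0],[0,0,0]]

```text
time_s: 15.2
tool_pos: [0.4906, -0.1745, 0.0531]
tool_rot: [-145.0, -0.2, -6.1]
force: [0.4, 0.9, 0.7]
grip_width: 0.0872
```

```bash
python3 - <<'E'
from st import *
show()
delta(np.array([.4855,-.185,.048]),[-145,0,-6.5])
a=env.read_camera("wrist")[:,:,::-1];cv2.imwrite("pics/w4.png",a)
E
```

```text
15.2 [ 18.2985  34.4349 -40.4211 112.678   65.967   90.2774 -61.5191] [ 0.4906 -0.1745  0.0531] [-144.989    -0.2315   -6.0815] F [0.4025 0.9372 0.7311] w 0.08717502264955772
shift mm [-4.  11.9 -2.1] turn [-0.01  0.05  0.48]
```

View pics/w4.png

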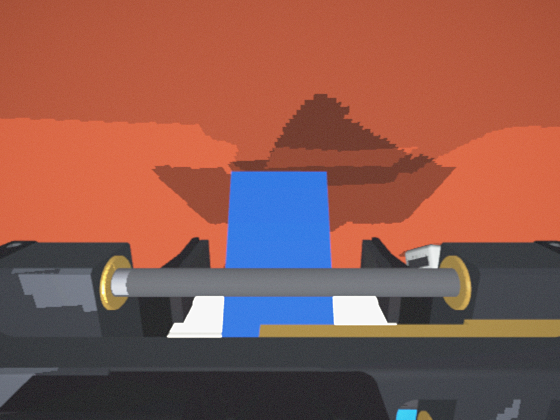

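Cover centred at column ~280 between the jaws (285). Finish the approach and close.

Request:
carry_out:
  targets:
    - [[-4,11,-2],[0,0,0]]
    - [[0,1,0],[0,0,0]]
    - [[0,0,0],[0,0,0]]

```text
time_s: 15.55
tool_pos: [0.4864, -0.1843, 0.0488]
tool_rot: [-145.0, -0.3, -6.0]
force: [0.2, 0.4, -0.1]
grip_width: 0.0876
```

Request:
carry_out:
  targets:
    - [[0,0,0],[0,0,0]]
    - [[0,0,0],[0,0,0]]
    - [[0,0,0],[0,0,0]]
    - [[0,0,0],[0,0,0]]
    - [[0,0,0],[0,0,0]]
    - [[0,0,0],[0,0,0]]
  jaw: 0.0
  squeeze: 45

```text
time_s: 16.15
tool_pos: [0.4861, -0.1847, 0.0486]
tool_rot: [-145.0, -0.3, -6.0]
force: [-0.6, 0.9, 1.2]
grip_width: 0.0598
```

Request:
carry_out:
  targets:
    - [[0,-10,-15],[0,0,0]]
    - [[0,-22,-31],[0,0,0]]
    - [[0,-22,-31],[0,0,0]]
    - [[0,-22,-31],[0,0,0]]
    - [[0,-10,-15],[0,0,0]]
    - [[0,0,0],[8,0,0]]
    - [[0,0,0],[8,0,0]]
    - [[0,0,0],[8,0,0]]
    - [[0,0,0],[8,0,0]]
    - [[0,0,0],[8,0,0]]
    - [[0,0,0],[8,0,0]]

```text
time_s: 17.25
tool_pos: [0.4854, -0.1845, 0.1996]
tool_rot: [-96.8, -0.4, -6.0]
force: [-0.8, -0.4, -2.3]
grip_width: 0.0596
```

Request:
carry_out:
  targets:
    - [[0,0,0],[8,0,0]]
    - [[0,0,0],[8,0,0]]
    - [[0,0,0],[8,0,0]]
    - [[0,0,0],[8,0,0]]
    - [[0,0,0],[8,0,0]]
    - [[0,0,0],[2,0,0]]
    - [[0,0,0],[0,0,0]]

```text
time_s: 17.95
tool_pos: [0.4843, -0.1858, 0.1969]
tool_rot: [-55.0, -0.1, -6.2]
force: [0.0, 0.2, -1.6]
grip_width: 0.0597
```

```bash
python3 - <<'E'
from st import *
show()
b=env.read_camera("scene")[:,:,::-1];cv2.imwrite("pics/s7.png",cv2.resize(b[40:250,130:410],(800,600)))
E
```

```text
17.95 [ 67.5749  20.4551 -35.846   94.9941 -19.515   84.6175  30.382 ] [ 0.4843 -0.1858  0.1969] [-54.9659  -0.1398  -6.1656] F [ 0.0154  0.2173 -1.6071] w 0.05968383049458871
```

View pics/s7.png

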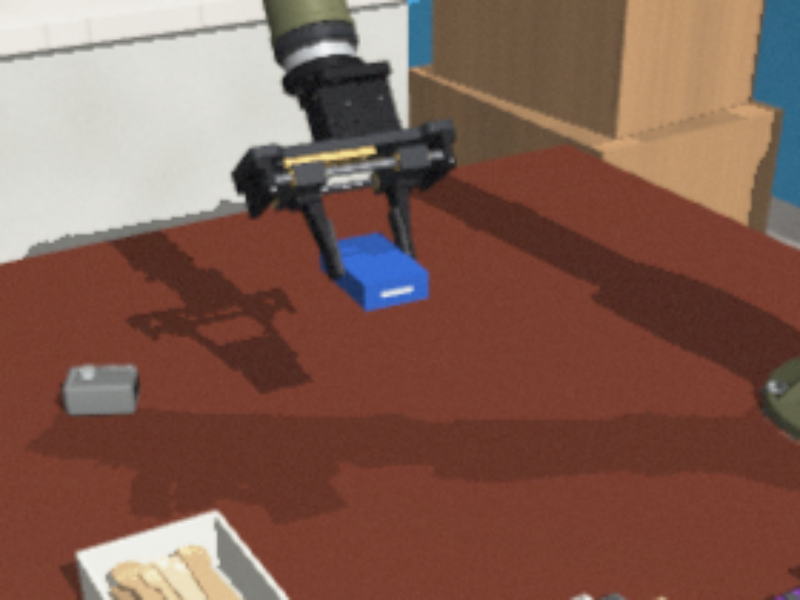

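Request:
carry_out:
  targets:
    - [[0,0,0],[0,-3.7,2.6]]
    - [[0,0,0],[0,-3.8,2.7]]
    - [[6,24,38],[0,0,0]]
    - [[6,24,38],[0,0,0]]
    - [[6,24,38],[0,0,0]]
    - [[6,24,38],[0,0,0]]
    - [[0,0,0],[0,0,0]]
    - [[0,0,0],[0,0,0]]

```text
time_s: 18.8
tool_pos: [0.4988, -0.0006, 0.208]
tool_rot: [-55.3, -0.4, 3.6]
force: [0.4, -0.7, -1.6]
grip_width: 0.0595
```

```bash
python3 - <<'E'
from st import *
show()
a=env.read_camera("wrist")[:,:,::-1];cv2.imwrite("pics/w5.png",a)
o=env.get_obs()
print(wproj([[.507,.181-.036,.052],[.507,.181+.036,.052],[.507,.181,.038]],o["tool_pos"],o["tool_rot"]))
E
```

```text
18.8 [ 58.4886  14.0289 -43.9594 101.8885 -23.5578  80.1032  24.7762] [ 0.4988 -0.0006  0.208 ] [-55.315   -0.3612   3.592 ] F [ 0.3654 -0.7417 -1.641 ] w 0.059526894442854195
[[298.298  159.0696]
 [300.7528 109.7769]
 [299.0177 139.6993]]
```

View pics/w5.png

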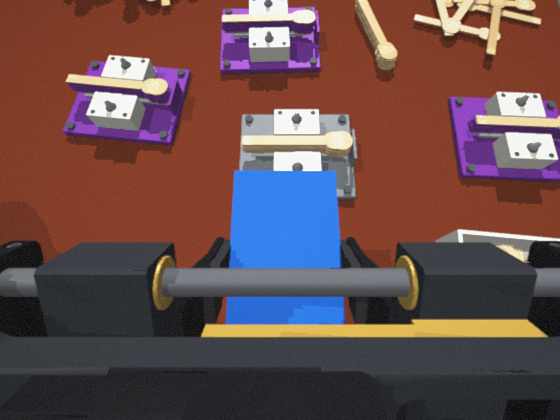

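```bash
python3 - <<'E'
import cv2
a=cv2.imread("pics/w5.png");cv2.imwrite("pics/w5c.png",cv2.resize(a[100:200,230:365],(800,592),interpolation=cv2.INTER_CUBIC))
E
```

```text
(no output)
```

View pics/w5c.png

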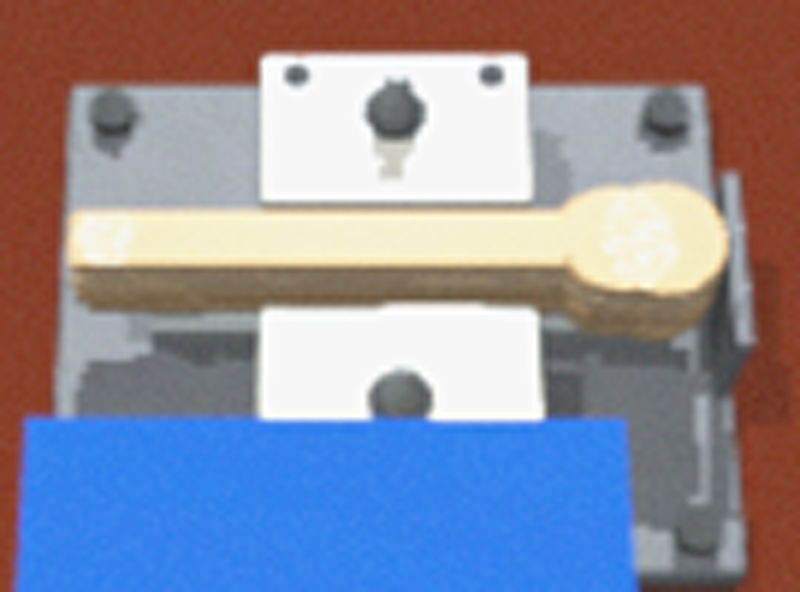

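```bash
python3 - <<'E'
from st import *
pos=[.4988,-.0006,.208];rot=[-55.315,-.361,3.592]
f=lambda u,v,z:np.round(watz((230+u/5.926,100+v/5.926),z,pos,rot)[:2],4)
print("pins",f(398,92,.0515),f(401,380,.0515))
print("base far",f(72,88,.01),f(703,86,.01))
print("cheek far",f(262,54,.038),f(527,54,.038),f(530,200,.038),f(262,200,.038))
print("cheek near",f(262,305,.038),f(540,307,.038))
E
```

```text
pins [0.5017 0.2103] [0.5058 0.1404]
base far [0.4223 0.2366] [0.5768 0.2475]
cheek far [0.4703 0.2285] [0.5308 0.2325] [0.5324 0.1938] [0.4732 0.1899]
cheek near [0.4751 0.1636] [0.5353 0.1671]
```

```bash
python3 - <<'E'
from st import *
delta([.4926,.18,.12],[-55,0,3.6])
delta([.4926,.18,.08],[-55,0,3.6])
E
```

```text
shift mm [  3.8 176.1 100.2] turn [0.29 0.02 0.4 ]
shift mm [  3.5 209.   77.4] turn [0.29 0.02 0.4 ]
```

Request:
carry_out:
  targets:
    - [[1,25,35],[0.3,0,0.4]]
    - [[1,35,25],[0,0,0]]
    - [[1,40,20],[0,0,0]]
    - [[0,40,15],[0,0,0]]
    - [[0,36,5],[0,0,0]]
    - [[0,0,0],[0,0,0]]
    - [[0,0,0],[0,0,0]]

```text
time_s: 19.55
tool_pos: [0.4915, 0.1788, 0.1207]
tool_rot: [-54.8, 0.1, 3.4]
force: [-0.3, -0.6, -1.7]
grip_width: 0.0596
```

```bash
python3 - <<'E'
from st import *
show()
delta([.4926,.18,.08],[-55,0,3.6])
b=env.read_camera("scene")[:,:,::-1];cv2.imwrite("pics/s8.png",cv2.resize(b[180:330,260:460],(800,600),interpolation=cv2.INTER_CUBIC))
E
```

```text
19.55 [ 46.2622  16.104  -50.3054 112.7657 -26.6862  60.0394  14.6082] [0.4915 0.1788 0.1207] [-54.7765   0.0783   3.4166] F [-0.3301 -0.6341 -1.6987] w 0.059580811054595284
shift mm [  1.2  33.9 -22.5] turn [-0.22 -0.2   0.04]
```

View pics/s8.png

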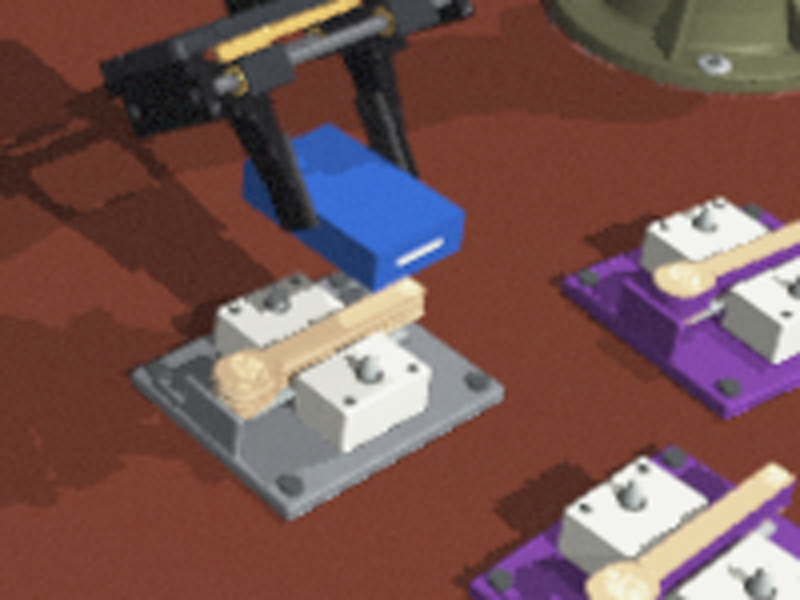

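```bash
python3 - <<'E'
from st import *
C=np.array([.4909,.1774,.1222]);R=Rn.from_euler("z",93.5,degrees=True)
for z in (.012,-.012):
  for x,y in((.05,.03),(.05,-.03),(-.05,.03),(-.05,-.03)):
    p=proj("scene",C+R.apply([x,y,z]))[0];print(x,y,z,np.round((p-[260,180])*4))
for s in((.504,.1785),(.506,.182)):
  R=Rn.from_euler("z",93.5,degrees=True)
  for x in(.036,-.036): print("pin",s,np.round((proj("scene",np.r_[s,0]+R.apply([x,0,.052]))[0]-[260,180])*4))
E
```

```text
0.05 0.03 0.012 [464. 206.]
0.05 -0.03 0.012 [376. 249.]
-0.05 0.03 0.012 [329. 118.]
-0.05 -0.03 0.012 [242. 154.]
0.05 0.03 -0.012 [458. 245.]
0.05 -0.03 -0.012 [371. 288.]
-0.05 0.03 -0.012 [325. 155.]
-0.05 -0.03 -0.012 [240. 192.]
pin (0.504, 0.1785) [367. 352.]
pin (0.504, 0.1785) [275. 282.]
pin (0.506, 0.182) [368. 357.]
pin (0.506, 0.182) [276. 286.]
```

Request:
carry_out:
  targets:
    - [[0,17,-11.5],[0,0,0]]
    - [[0,16,-11.5],[0,0,0]]
    - [[0,8,-5],[0,0,0]]
    - [[0,0,0],[0,0,0]]

```text
time_s: 20.0
tool_pos: [0.4918, 0.1786, 0.0709]
tool_rot: [-54.7, 0.1, 3.3]
force: [-0.2, -0.1, -1.6]
grip_width: 0.0594
```

```bash
python3 - <<'E'
from st import *
show()
delta([.4920,.1795,.066],[-55,0,3.6])
E
```

```text
20.0 [ 44.2955  21.1325 -48.8583 114.7372 -24.3495  54.0873  15.5327] [0.4918 0.1786 0.0709] [-54.7351   0.1186   3.2649] F [-0.1984 -0.0983 -1.6075] w 0.0593694720202639
shift mm [ 0.2  4.5 -2.1] turn [-0.27 -0.34  0.1 ]
```

Expected contact at TCP z ≈ 62.5 mm. Creep down.

Request:
carry_out:
  targets:
    - [[0,4,-2],[0,0,0]]
    - [[0,0,0],[0,0,0]]

```text
time_s: 20.2
tool_pos: [0.4921, 0.1802, 0.0673]
tool_rot: [-54.8, 0.0, 3.4]
force: [-0.2, 1.0, -2.3]
grip_width: 0.0595
```

Request:
carry_out:
  targets:
    - [[0,1.2,-0.9],[0,0,0]]
    - [[0,0,0],[0,0,0]]

```text
time_s: 20.4
tool_pos: [0.4917, 0.1803, 0.0656]
tool_rot: [-54.8, 0.0, 3.4]
force: [0.7, -0.1, -2.4]
grip_width: 0.0595
```

Request:
carry_out:
  targets:
    - [[0,1.2,-0.9],[0,0,0]]
    - [[0,0,0],[0,0,0]]

```text
time_s: 20.6
tool_pos: [0.4919, 0.1805, 0.0646]
tool_rot: [-54.7, 0.0, 3.4]
force: [-0.9, -1.7, 4.2]
grip_width: 0.0596
```

Request:
carry_out:
  targets:
    - [[0,1.2,-0.9],[0,0,0]]
    - [[0,0,0],[0,0,0]]

```text
time_s: 20.8
tool_pos: [0.492, 0.1807, 0.0641]
tool_rot: [-54.6, 0.1, 3.4]
force: [-4.8, -4.8, 14.1]
grip_width: 0.0597
```

Request:
carry_out:
  targets:
    - [[0,-0.5,0.4],[0,0,0]]
    - [[0,0,0],[0,0,0]]

```text
time_s: 21.0
tool_pos: [0.492, 0.1806, 0.0643]
tool_rot: [-54.7, 0.0, 3.4]
force: [-3.4, -3.5, 10.1]
grip_width: 0.0595
```

Request:
carry_out:
  targets:
    - [[1.5,0,0],[0,0,0]]
    - [[1.5,0,0],[0,0,0]]
    - [[0,0,0],[0,0,0]]

```text
time_s: 21.3
tool_pos: [0.493, 0.1812, 0.0642]
tool_rot: [-54.6, 0.2, 3.5]
force: [-7.1, -4.6, 12.9]
grip_width: 0.0596
```

```bash
python3 - <<'E'
from st import *
show()
b=env.read_camera("scene")[:,:,::-1];cv2.imwrite("pics/s9.png",cv2.resize(b[200:320,270:430],(800,600),interpolation=cv2.INTER_CUBIC))
E
```

```text
21.3 [ 43.5613  22.2233 -48.5475 114.5918 -23.7799  53.4102  15.4129] [0.493  0.1812 0.0642] [-54.6364   0.2445   3.5429] F [-7.1022 -4.6406 12.864 ] w 0.05961704676630643
```

View pics/s9.png

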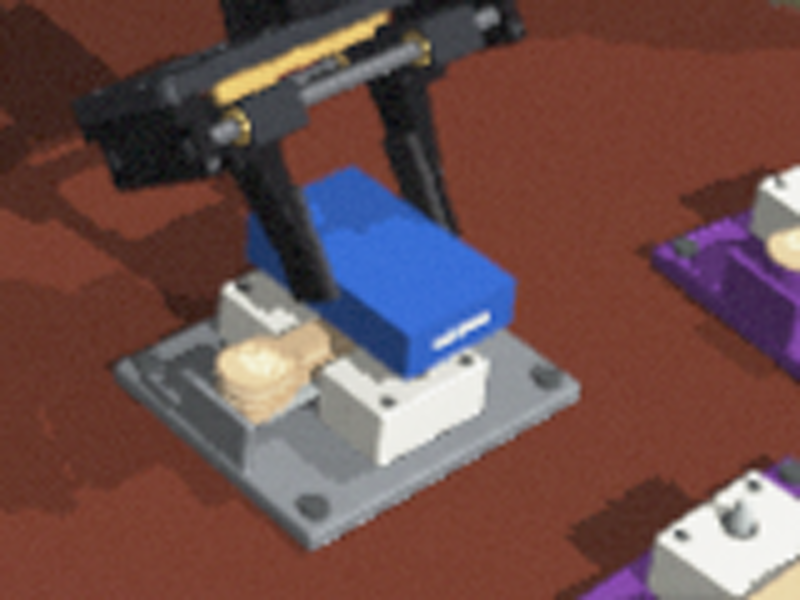

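Request:
carry_out:
  targets:
    - [[2,-0.3,0.2],[0,0,0]]
    - [[2,0,0],[0,0,0]]
    - [[0,0,0],[0,0,0]]

```text
time_s: 21.65
tool_pos: [0.497, 0.1823, 0.0643]
tool_rot: [-54.6, 0.2, 3.6]
force: [-4.1, -0.5, 6.6]
grip_width: 0.0595
```

Request:
carry_out:
  targets:
    - [[1,0,0],[0,0,0]]
    - [[1,0,0],[0,0,0]]
    - [[0,0,0],[0,0,0]]

```text
time_s: 21.95
tool_pos: [0.4992, 0.1822, 0.0638]
tool_rot: [-54.7, 0.2, 3.5]
force: [0.2, 0.6, -1.9]
grip_width: 0.0594
```

Request:
carry_out:
  targets:
    - [[1,0,0],[0,0,0]]
    - [[1,0,0],[0,0,0]]
    - [[0,0,0],[0,0,0]]

```text
time_s: 22.25
tool_pos: [0.5029, 0.1807, 0.0632]
tool_rot: [-54.8, 0.0, 3.4]
force: [-0.4, 0.3, -2.2]
grip_width: 0.0593
```

Request:
carry_out:
  targets:
    - [[1,0,0],[0,0,0]]
    - [[0,0.8,-0.6],[0,0,0]]
    - [[0,0.8,-0.6],[0,0,0]]
    - [[0,0,0],[0,0,0]]

```text
time_s: 22.65
tool_pos: [0.5033, 0.181, 0.0611]
tool_rot: [-54.7, 0.1, 3.4]
force: [-0.2, -0.6, -2.1]
grip_width: 0.0595
```

Request:
carry_out:
  targets:
    - [[0,0.8,-0.6],[0,0,0]]
    - [[0,0.8,-0.6],[0,0,0]]
    - [[0,0,0],[0,0,0]]

```text
time_s: 22.95
tool_pos: [0.5033, 0.181, 0.0592]
tool_rot: [-54.7, 0.1, 3.4]
force: [-0.1, -0.2, -2.1]
grip_width: 0.0596
```

Request:
carry_out:
  targets:
    - [[0,0.8,-0.6],[0,0,0]]
    - [[0,0.8,-0.6],[0,0,0]]
    - [[0,0,0],[0,0,0]]

```text
time_s: 23.25
tool_pos: [0.5034, 0.1809, 0.0573]
tool_rot: [-54.7, 0.1, 3.4]
force: [0.5, -0.0, -1.9]
grip_width: 0.0599
```

Request:
carry_out:
  targets:
    - [[0,0.8,-0.6],[0,0,0]]
    - [[0,0,0],[0,0,0]]

```text
time_s: 23.45
tool_pos: [0.5035, 0.1809, 0.0567]
tool_rot: [-54.7, 0.1, 3.4]
force: [-1.5, -1.7, 3.2]
grip_width: 0.0594
```

```bash
python3 - <<'E'
from st import *
show()
b=env.read_camera("scene")[:,:,::-1];cv2.imwrite("pics/s10.png",cv2.resize(b[200:320,270:430],(800,600),interpolation=cv2.INTER_CUBIC))
E
```

```text
23.45 [ 42.4321  23.9324 -47.7743 113.6092 -22.6657  52.4672  14.8787] [0.5035 0.1809 0.0567] [-54.7228   0.0692   3.3967] F [-1.467  -1.7384  3.2127] w 0.059392960145817277
```

View pics/s10.png

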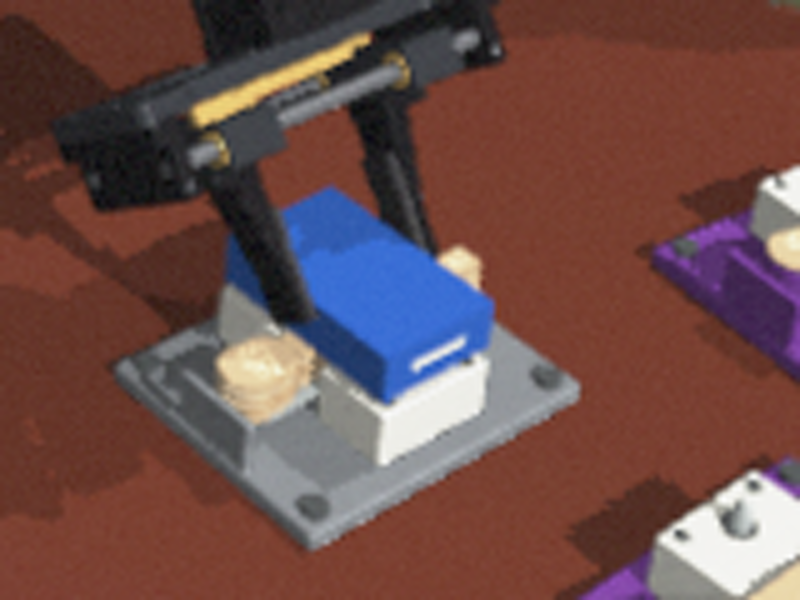

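Request:
carry_out:
  targets:
    - [[0,0,0],[0,0,0]]
    - [[0,0,0],[0,0,0]]
    - [[0,0,0],[0,0,0]]
    - [[0,0,0],[0,0,0]]
    - [[0,-30,0],[0,0,0]]
    - [[0,-40,0],[0,0,0]]
    - [[0,-30,0],[0,0,0]]
    - [[0,0,0],[-8.5,0,0]]
    - [[0,0,0],[-8.5,0,0]]
    - [[0,0,0],[-8.5,0,0]]
    - [[0,0,0],[-8.5,0,0]]
    - [[0,0,0],[0,0,0]]
  jaw: 1.0

```text
time_s: 24.7
tool_pos: [0.5062, 0.1307, 0.1397]
tool_rot: [-88.8, -0.1, 4.1]
force: [-0.2, 0.9, 0.3]
grip_width: 0.087
```

```bash
python3 - <<'E'
from st import *
show()
delta([.5029,.1795,.075],[-90,0,3.5])
b=env.read_camera("scene")[:,:,::-1];cv2.imwrite("pics/s11.png",cv2.resize(b[200:320,270:430],(800,600),interpolation=cv2.INTER_CUBIC))
E
```

```text
24.7 [ 28.0484  10.5091 -48.4704 106.126    7.307   66.5586 -18.6985] [0.5062 0.1307 0.1397] [-88.7684  -0.1409   4.1005] F [-0.1526  0.929   0.3482] w 0.08702849876545947
shift mm [ 0.1 65.7 47.5] turn [-1.23  0.6   0.13]
```

View pics/s11.png

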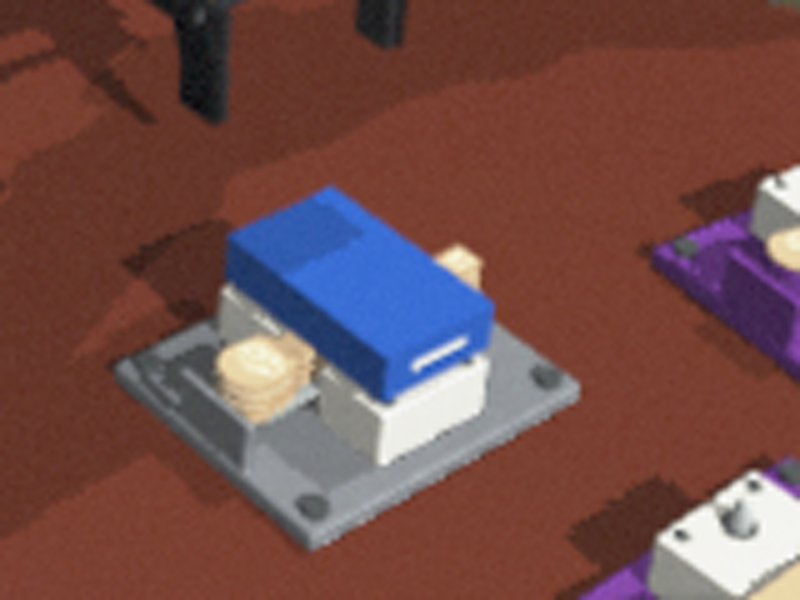

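Request:
carry_out:
  targets:
    - [[0,0,16],[-1.2,0.6,0]]
    - [[0,0,16],[0,0,0]]
    - [[0,0,16],[0,0,0]]
    - [[0,0,0],[0,0,0]]
    - [[0,25,0],[0,0,0]]
    - [[0,25,0],[0,0,0]]
    - [[0,0,0],[0,0,0]]
    - [[0,0,0],[0,0,0]]
  jaw: 0.0
  squeeze: 15

```text
time_s: 25.55
tool_pos: [0.5045, 0.1697, 0.0883]
tool_rot: [-89.9, 0.2, 2.7]
force: [-0.6, 0.4, 0.6]
grip_width: 0.031
```

```bash
python3 - <<'E'
from st import *
show()
delta([.5029,.1795,.072],[-90,0,3.5])
E
```

```text
25.55 [ 21.4928  16.3133 -48.3288 107.4763  13.5699  62.302  -29.4267] [0.5045 0.1697 0.0883] [-89.9329   0.1525   2.6633] F [-0.5688  0.3916  0.6243] w 0.031046998044916764
shift mm [-1.1 16.3  9.9] turn [-0.07 -0.84 -0.15]
```

Request:
carry_out:
  targets:
    - [[-1,0,10],[0,-0.8,0]]
    - [[0,10,0],[0,0,0]]
    - [[0,5,0],[0,0,0]]
    - [[0,0,0],[0,0,0]]
  jaw: 0.35

```text
time_s: 25.95
tool_pos: [0.5023, 0.1809, 0.0726]
tool_rot: [-90.0, 0.1, 3.6]
force: [-0.1, -0.5, -0.2]
grip_width: 0.0303
```

Request:
carry_out:
  targets:
    - [[0,2,0],[0,0,0]]
    - [[0,2,0],[0,0,0]]
    - [[0,0,0],[0,0,0]]

```text
time_s: 26.25
tool_pos: [0.5028, 0.181, 0.0692]
tool_rot: [-90.0, 0.1, 3.6]
force: [-0.1, -0.1, -0.8]
grip_width: 0.0303
```

Request:
carry_out:
  targets:
    - [[0,1,0],[0,0,0]]
    - [[0,1,0],[0,0,0]]
    - [[0,0,0],[0,0,0]]

```text
time_s: 26.55
tool_pos: [0.5031, 0.1812, 0.0677]
tool_rot: [-90.0, 0.0, 3.6]
force: [-0.2, -0.6, 3.2]
grip_width: 0.0306
```

Request:
carry_out:
  targets:
    - [[0,1,0],[0,0,0]]
    - [[0,1,0],[0,0,0]]
    - [[0,0,0],[0,0,0]]

```text
time_s: 26.85
tool_pos: [0.5031, 0.1812, 0.0656]
tool_rot: [-90.0, 0.0, 3.6]
force: [-1.9, -1.0, 4.9]
grip_width: 0.0303
```

Request:
carry_out:
  targets:
    - [[0,1,0],[0,0,0]]
    - [[0,1,0],[0,0,0]]
    - [[0,0,0],[0,0,0]]

```text
time_s: 27.15
tool_pos: [0.5031, 0.1813, 0.0638]
tool_rot: [-90.0, 0.0, 3.6]
force: [-0.7, 0.3, 7.0]
grip_width: 0.0307
```

Request:
carry_out:
  targets:
    - [[0,1,0],[0,0,0]]
    - [[0,1,0],[0,0,0]]
    - [[0,0,0],[0,0,0]]

```text
time_s: 27.45
tool_pos: [0.5031, 0.1813, 0.0625]
tool_rot: [-90.0, 0.0, 3.6]
force: [-3.3, -2.2, 10.8]
grip_width: 0.0303
```

Request:
carry_out:
  targets:
    - [[0,0.7,0],[0,0,0]]
    - [[0,0,0],[0,0,0]]

```text
time_s: 27.65
tool_pos: [0.5031, 0.1812, 0.0624]
tool_rot: [-90.0, 0.0, 3.6]
force: [-4.8, -1.9, 16.3]
grip_width: 0.0307
```

Request:
carry_out:
  targets:
    - [[0,0.7,0],[0,0,0]]
    - [[0,0,0],[0,0,0]]

```text
time_s: 27.85
tool_pos: [0.5031, 0.1812, 0.0624]
tool_rot: [-90.0, 0.1, 3.6]
force: [-6.7, -4.0, 22.3]
grip_width: 0.0302
```

Request:
carry_out:
  targets:
    - [[0,0,0],[0,0,0]]
    - [[0,0,0],[0,0,0]]
    - [[0,0,0],[0,0,0]]
    - [[0,0,0],[0,0,0]]
    - [[0,0,0],[0,0,0]]

```text
time_s: 28.35
tool_pos: [0.5031, 0.1813, 0.0624]
tool_rot: [-90.0, 0.0, 3.6]
force: [-6.2, -2.6, 20.5]
grip_width: 0.0303
```

```bash
python3 - <<'E'
from st import *
show()
b=env.read_camera("scene")[:,:,::-1];s=env.read_camera("side")[:,:,::-1]
cv2.imwrite("pics/s12.png",np.hstack([cv2.resize(b[200:320,270:430],(533,400),interpolation=cv2.INTER_CUBIC),cv2.resize(s[160:240,215:268],(265,400),interpolation=cv2.INTER_CUBIC)]))
cv2.imwrite("pics/s12f.png",b)
E
```

```text
28.35 [ 19.3192  18.7379 -47.8524 108.4786  16.0293  59.7582 -31.6386] [0.5031 0.1813 0.0624] [-90.0444   0.0468   3.5871] F [-6.1855 -2.6473 20.4824] w 0.0303447050000187
```

View pics/s12.png

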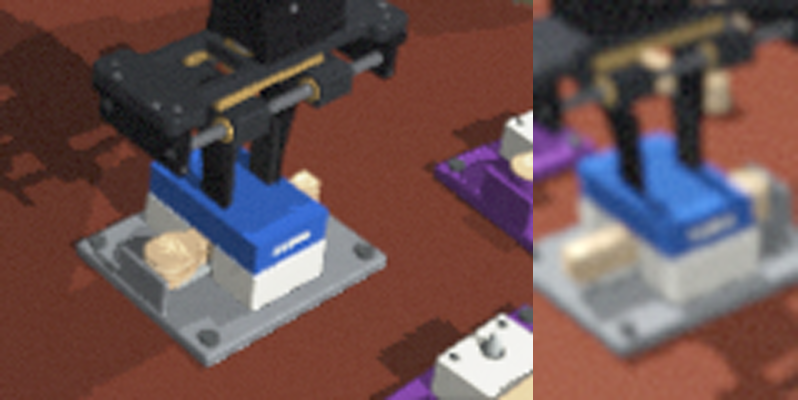

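View pics/s12f.png

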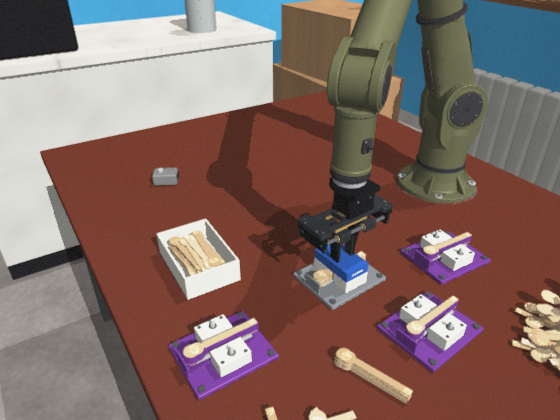

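The cover sits flush on the white cheeks at scene (345,265), with no gap. It is held at about 20 N, against the 10.5 N spring, and the pose is steady. The tub, spare stack and counter are where they started.

```bash
python3 - <<'E'
from cell import env
print(env.sign_off())
E
```

```text
the job is handed in; nothing more can be done
None
```

The blue cover is on the jig, bored face down, and the arm is holding it pressed onto the white cheeks. I handed the job in at about 28.5 s.

**Turning and placing:** I stood the cover on its end, regripped it from the other side and turned it over. I set it on the pin tips about 12 mm to one side. As I slid it across, the pin contact force disappeared, and it then went down freely onto the pins and the stack. It met the tips at a tool height of 64.5 mm and the stack at 56.7 mm, which matches the expected 8 mm drop.

**Pressing:** I let go, then pressed on the plain face with the fingertips. The cover went down about 6 mm and stopped firmly. The arm holds it there with about 20 N, against the 10.5 N spring. The last pictures show the cover level and flush on both cheeks, with the tub, spare stack and counter where they started.

**Disagreements:**
- The side camera's positions were about 18 mm off from the scene and wrist cameras, which agreed to a few millimetres. I used the side camera only for looking.
- The cover met the pin tips about 2 mm higher than I had calculated.
- There is a sideways load of about 6 N on the tool at the end, but the position was steady for the half second I watched.

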